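Index the rotary table to its next hole

ROBOT

A 6-joint arm with a two-finger parallel gripper is mounted at the origin on a cart in front of the work surface, level with it; the furniture and walls round the work are solid. World frame = base frame: x ahead of the robot, y to its left, z up, the work surface at z = 0. Lengths are in m, angles in rad, forces in N, time in s.
With the tool pointing down it reaches from about 0.3 to 0.875 m from the base axis. Payload 6.4 kg.
Tool frame: the origin (TCP) lies midway between the tips of the shut fingers; the grasp point (between the pads) lies 19 mm behind it; z points along the fingers, y is the line along which they close (so a half turn about z gives the same grasp; the last joint's range is limited). The gripper opens to 85 mm and grips with 20 to 120 N. Pads are 22 mm wide; open, the fingers measure 114 mm over their backs; the gripper's body (76 mm by 85 mm) begins 54 mm behind the grasp point. The pads swing forward as they close: fully open they stand 13 mm farther back than shut.
Start: joints at [-0.206, 0.181, 1.607, -0, 1.354, -0.206], TCP at [0.575, 0, 0.231] pointing down, gripper open.
Joint ranges: [-2.99, 2.99], [-0.89, 2.07], [0.3, 2.58], [-1.14, 4.28], [0, 2.63], [-3.12, 3.12]. Speed limits (rad/s): [2.57, 2.57, 3.01, 3.14, 3.14, 3.14].

INTERFACE

Orientations are given as a unit quaternion [x, y, z, w].
In Python, from rig import r, imaging, workorder gives the robot as it stands. The module is installed in compiled form; this text tells all that it offers.
- The arm moves only by the shell command python3 -m handwheel 'ROWS'. ROWS is JSON, a list of rows, each a list of 3 entries, a list of its own where there are three numbers: the shift along the world's x, y, z in units of 150 mm (1.0 is 150 mm), then the turn, a rotation vector about the world's x, y, z in units of pi rad (1.0 is pi rad), then the closure in counts, from 0 (fully open) to 255 (shut). In form: [[[dx, dy, dz], [rx, ry, rz], fingers], ...]. A call has 1 to 5 rows; each row is the pose to reach, as a shift and turn from the pose commanded when the call began, turning the shorter way round; what a row does not reach only later rows make up. A row lasts 1/10 s, in which the tool goes at most 50 mm and 8.59 degrees, less where a joint would pass 70% of its speed; a pose out of reach is approached as far as the arm can. A call with a number of a shift or a turn outside -1 to 1 is refused whole. A call with a gripper value outside its range is refused whole. The fingers move at their own pace and stop on an object; the grip force is fixed at half the most. Time passes only in rows, so rows that repeat a pose let the fingers close. It gives the time, the measured TCP pose, the force, the opening and the grip force at its end, in the units of the state.
- r.read_state(): the state, without advancing time (a new reading comes with each control period).
- imaging.snapshot(name): name is "scene" or "side" or "wrist"; returns the picture (480x640x3 uint8, red, green, blue); there is no depth.
- imaging.camera_params(name): a dict with "camera_matrix" (3x3 intrinsics, pixels), "xyz" and "rotation" of the camera in the world. Camera axes: x right, y down, z forward; pixel columns grow to the right and rows downward; lengths in m; the calibration is good to about 2 mm. A picture is of the moment at which its call begins: read the wrist's pose just before it. camera_params takes no time and is no camera call; for the wrist camera it gives the pose at the moment of the call.
- workorder.sign_off(): hands the job in; it is judged then, once.
The state is a dict: "clock": time; "joint_positions": joint angles; "qvel": joint speeds; "joint_efforts": joint torques, N m; "tcp_pos": TCP position; "tcp_rot": TCP orientation; "contact_force": force on the tool from outside, world axes, zero at the start; "wrist_torque": the same for the moment, N m; "gripper_width": opening from 0.0 (shut) to 1.0 (fully open); "finger_force": force on a finger pad.
Only numpy, scipy, OpenCV 4.12 (cv2) and the standard library are available. Lean on these libraries where they do the work, as an engineer would, in place of code of your own. Each camera call takes 0.05 s, during which the arm holds its last target. There are 200 camera calls.

TASK

Press the sprung plunger on the arm of the small rotary table down with a fingertip so that its pin leaves the hole, turn the table clockwise (seen from above) to the next hole without running past it, and let the plunger spring back up so that the pin locks in that hole. Only press and push: do not grasp or lift anything, leave the three small parts lying in their nests on the table, leave the tools round it alone, and finish clear of everything.

Things in the scene. Friction and masses are not known exactly. Their poses are not given: they have to be found in the camera images.
- index_base: Fixed base of the rotary table: a grey slab 245 x 190 x 8 mm, bolted down, at a different place and yaw each time. Origin on the bench top under the turning axis, z up; its -x axis points from the turning axis to the plunger's starting position. On it stands the index sector: a flat steel arc, 8 mm thick, upper face 44 mm above the bench, 120 to 155 mm from the turning axis.
- table_axis (a point): Point on the vertical turning axis, at the table's upper face 37 mm above the bench. The table is an aluminium disc of 78 mm radius; a dark steel nut with a stud, 10 mm high, stands at its centre.
- index_table (a joint): Angle of the table in rad, 0 in the starting hole, growing clockwise seen from above; the next hole is at 0.524 (30 degrees), the one beyond at 1.047. The pin has about 0.02 rad of play in a hole. With the pin below the sector the table turns with 0.10 N m of friction (1 N at the plunger) and stays where it is left. Stops at -0.62 and 1.14.
- plunger (a joint): How far the plunger is pressed, in m: 0 up (pin through the hole, locked), 0.014 fully down. Its spring pushes up with 3 N at the top and 8 N fully down. The pin is clear of the sector from about 0.012. Released between holes it rises only until the pin rubs on the sector's underside; it springs up by itself once below a hole.
- plunger_top (a point): Centre of the flat upper face of the plunger's black mushroom head (36 mm diameter, 12 mm thick), 80 mm above the bench when up, 66 mm fully down, 100 mm from the turning axis, on a dark housing (28 mm diameter, top at 54 mm) at the end of the table's arm. It moves with plunger and table. A fingertip pressed on it carries it along by friction when moved sideways.
- pin_tip (a point): Domed tip of the 8 mm steel index pin, 35 mm farther out than the plunger head (135 mm from the axis) on a cross-bar below the sector, fixed to the plunger; when locked it stands 3.5 mm proud of the sector's upper face.
- hole_now (a point): Centre of the starting hole at the sector's upper face, 44 mm above the bench; fixed to the base. The sector has four 13 mm holes with dark steel bushings, 30 degrees apart, 135 mm from the turning axis: one counter-clockwise of the start, the starting hole, the next hole and one beyond it.
- hole_next (a point): Centre of the next hole (30 degrees clockwise of the starting hole) at the sector's upper face, 44 mm above the bench; fixed to the base.
- gear: Loose orange printed gear, 37 mm diameter, 14 mm high, lying in its nest on the table, 47 mm from the axis. Origin at the centre of its underside. Leave it.
- pulley: Loose metal pulley, 27 mm diameter, 12 mm high, lying in its nest on the table, 47 mm from the axis. Origin at the centre of its underside. Leave it.
- bearing: Loose ball bearing, 22 mm diameter, 7 mm high, lying in its nest on the table, 47 mm from the axis. Origin at the centre of its underside. Leave it.
- gear_nest (a point): Centre of the gear's nest (black ring 4 mm high) on the table's upper face; turns with the table.
- pulley_nest (a point): Centre of the pulley's nest (black ring 4 mm high) on the table's upper face; turns with the table.
- bearing_nest (a point): Centre of the bearing's nest (black ring 4 mm high) on the table's upper face; turns with the table.
- yellow_driver: Screwdriver with a yellow handle, 164 mm long, 20 mm high, lying behind the table. Origin at the centre of its underside. Leave it.
- spare_tin: Round tin with lid, 58 mm diameter, 26 mm high, right of the base. Origin at the centre of its underside. Leave it.
- jaw_block: Aluminium block with two bores, 24 x 46 x 20 mm, left of the base. Origin at the centre of its underside. Leave it.

How it is judged:
On the way, in this order (a step that is already met when the one before it is completed fails the run):
1. the plunger is pressed in, in the starting hole (value of joint plunger above 0.01 m and value of joint index_table below 0.1 rad), for 0.05 s.
2. the table is on its way with the pin out of the holes (value of joint index_table above 0.15 rad and value of joint plunger above 0.008 m).
3. the pin has sprung up in the next hole (value of joint index_table between 0.473599 and 0.573599 rad and value of joint plunger below 0.002 m), for 0.2 s.
At the end, for the whole second after the job is handed in: The table stands in the next hole clockwise (0.524 rad within 0.05), the plunger is up again (within 2 mm) with the pin in that hole (within 7 mm of its centre), the table at rest; gear, pulley and bearing lie in their nests (within 6 mm), the tools within 20 mm of where they were (all of step 3 and horizontal distance between pin_tip and hole_next below 0.007 m and angular speed of gear below 0.1 rad/s and linear speed of gear below 0.01 m/s and distance between gear and gear_nest below 0.006 m and distance between pulley and pulley_nest below 0.006 m and distance between bearing and bearing_nest below 0.006 m and distance of each of yellow_driver, spare_tin, jaw_block from where it was at the start of the episode below 0.02 m); the robot touches nothing.
It fails at once if the table is turned past the next hole (value of joint index_table above 0.72 rad).
It fails at once if the table is turned counter-clockwise out of the starting hole (value of joint index_table below -0.15 rad).
It fails at once if a part on the table leaves its nest or is lifted (distance between gear and gear_nest above 0.012 m or distance between pulley and pulley_nest above 0.012 m or distance between bearing and bearing_nest above 0.012 m).
It fails at once if a tool or other thing beside the table is pushed away or lifted (distance of any of yellow_driver, spare_tin, jaw_block from where it was at the start of the episode above 0.03 m).
It also fails if it takes over 29 s, if anything falls off the work surface, if the arm or the gripper's body presses on something with over 40 N, if the wrist force passes 120 N, or if a joint passes its speed limit or range.

## Working session

There is one attempt and no reset: what is moved stays moved. The work goes in short steps, Python scripts to look and compute and a shell command to move; the robot and the scene stay as the last step left them, time stands still between calls to the robot, and variables do not carry over. Pictures are saved under pics/ and viewed, at most 10 in all, crops included, and the job is handed in when it is done.

```bash
mkdir -p pics
python3 - <<'E'
from rig import r, imaging
import cv2
for n in ("scene","wrist"):
    p=imaging.camera_params(n); im=imaging.snapshot(n)
    cv2.imwrite(f"pics/{n}1.png",im[:,:,::-1]); print(n,p)
s=r.read_state(); print(s['clock'],s['tcp_pos'],s['tcp_rot'],s['contact_force'])
E
```

```text
scene {'camera_matrix': array([[530.95220635,   0.        , 317.66272319],
       [  0.        , 530.95220635, 240.15385605],
       [  0.        ,   0.        ,   1.        ]]), 'xyz': array([0.25142025, 0.87650098, 0.43543429]), 'rotation': array([-0.21744096,  0.81168646, -0.52746577,  0.12515742])}
wrist {'camera_matrix': array([[354.7744433 ,   0.        , 324.66799897],
       [  0.        , 354.7744433 , 234.54133369],
       [  0.        ,   0.        ,   1.        ]]), 'xyz': array([0.57406121, 0.07089992, 0.37363087]), 'rotation': array([ 9.90144212e-01,  4.67864651e-05, -1.27480220e-03,  1.40045752e-01])}
0.1 [5.74511744e-01 1.32258101e-04 2.30482669e-01] [ 7.07114826e-01  7.07098306e-01 -4.21442778e-04 -6.55802168e-04] [ 0.26318587 -0.667059   -1.09939643]
```

View pics/scene1.png

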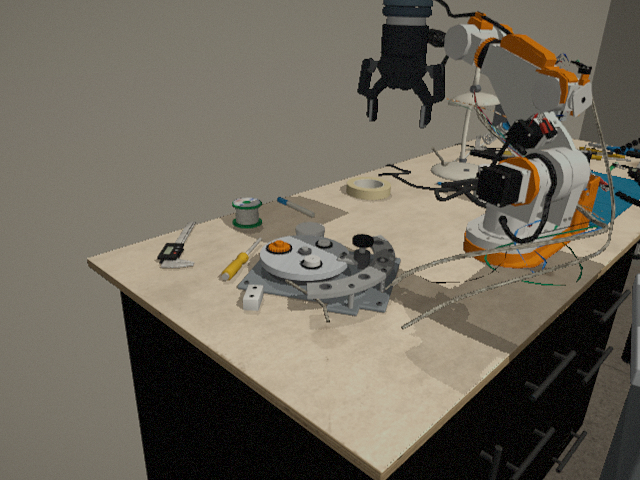

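View pics/wrist1.png

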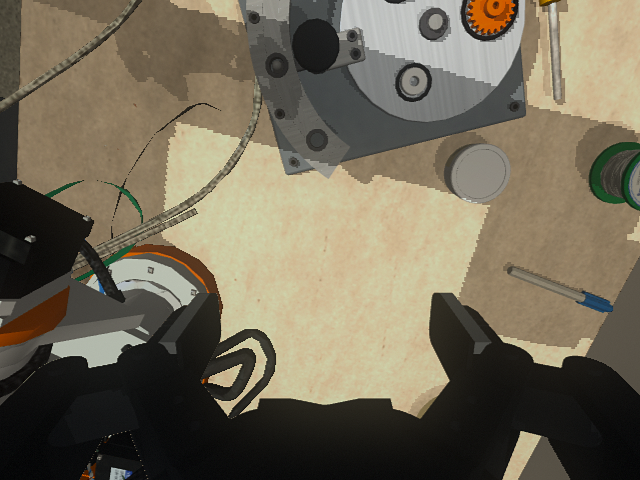

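The scene view shows the table with the plunger head facing the robot side. In the wrist view the head centre is at about (316,46), the nut at about (433,22), and the bushings at (277,65) and (317,140). Image up is world +y. Next I compute positions and take a closer look with the gripper shut.

```bash
cat > h.py <<'E'
import numpy as np
from scipy.spatial.transform import Rotation as R
def px(p,u,v,z):
    K=p['camera_matrix']; d=R.from_quat(p['rotation']).apply(np.linalg.inv(K)@[u,v,1]); c=np.array(p['xyz'])
    return c+d*(z-c[2])/d[2]
E
python3 - <<'E'
from h import *; from rig import imaging
p=imaging.camera_params("wrist")
P=px(p,316,46,.08);A=px(p,433,20,.045);H0=px(p,277,65,.044);H1=px(p,317,140,.044)
print(P,A,H0,H1)
for q in (P,H0,H1): d=(q-A)[:2]; print(np.hypot(*d),np.degrees(np.arctan2(d[1],d[0])))
E
```

```text
[0.56692582 0.13271341 0.08      ] [0.66220996 0.15925676 0.045     ] [0.53278278 0.12573817 0.044     ] [0.56640947 0.06409818 0.044     ]
0.09891216905758503 -164.43373155665276
0.13369701275120516 -165.48073279562078
0.13502921066086526 -135.19260053796515
```

Radii (98.9, 133.7, 135.0 mm) and the 30° spacing match the given geometry. I'll move above the head with the fingers shut.

```bash
python3 -m handwheel '[[[0,0.3,-0.2],[0,0,0],255],[[-0.03,0.6,-0.45],[0,0,0],255],[[-0.05,0.88,-0.73],[0,0,0],255],[[-0.05,0.88,-0.73],[0,0,0],255],[[-0.05,0.88,-0.73],[0,0,0],255]]'
python3 - <<'E'
from h import *; from rig import imaging,r
import cv2
p=imaging.camera_params("wrist"); im=imaging.snapshot("wrist"); cv2.imwrite("pics/w2.png",im[:,:,::-1])
s=r.read_state(); print(s['clock'],s['tcp_pos'],s['contact_force'],s['gripper_width'])
import pickle; pickle.dump(p,open('p2.pkl','wb'))
E
```

```text
clock: 0.6
tcp_pos: [0.5648, 0.1338, 0.1186]
tcp_rot: [0.706, 0.708, -0.002, -0.002]
contact_force: [0.7, 0.9, -0.6]
gripper_width: 0.143
finger_force: 0.0
0.65 [0.56661076 0.13250137 0.12068661] [-0.06298325 -0.30710345 -0.50812334] 0.056269119762397284
```

View pics/w2.png

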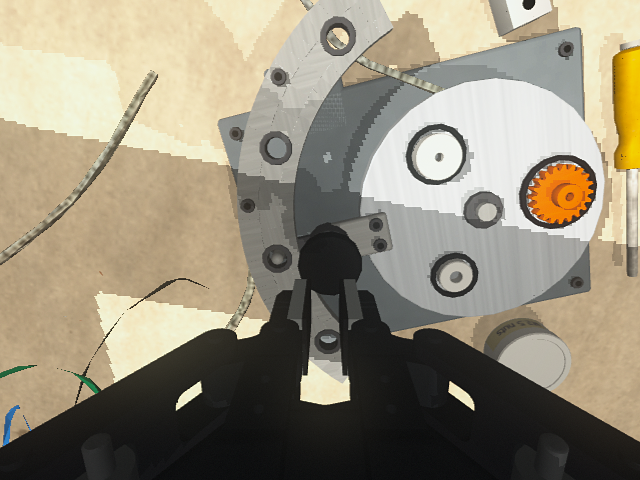

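The wrist view shows holes at (277,257) (start, pin in it), (275,147) (next) and (338,36) (beyond), with (327,341) the counter-clockwise one. The nut is at (486,208) and the head is below the fingertips.

Run:
```python
from h import *; import pickle
from scipy.optimize import least_squares
p=pickle.load(open('p2.pkl','rb'))
H=np.array([px(p,*q,.044)[:2] for q in [(327,341),(277,257),(275,147),(338,36)]])
A=px(p,486,208,.047)[:2]
f=lambda t:(H-[[t[0]+.135*np.cos(t[2]-k*np.pi/6),t[1]+.135*np.sin(t[2]-k*np.pi/6)] for k in(-1,0,1,2)]).ravel()
s=least_squares(f,[*A,-2.88]); t=s.x
print(H,A,t,np.degrees(t[2]),np.abs(s.fun).max())
for k in np.linspace(0,1.15,24):
    a=t[2]-k*np.pi/6; d=.1*np.array([np.cos(a)-np.cos(t[2]),np.sin(a)-np.sin(t[2])])
    print(round(k*30,1),t[:2]+.1*np.array([np.cos(a),np.sin(a)]),d/.15,-k/6)
```

```text
[[0.56531069 0.0641645 ]
 [0.53244464 0.12630403]
 [0.53365373 0.19594604]
 [0.57047063 0.25536543]] [0.66262117 0.16002498] [ 0.66335973  0.15744356 -2.90637433] -166.52298251327727 0.0003904779133557523
0.0 [0.56611338 0.13413803] [0. 0.] -0.0
1.5 [0.56553664 0.13669163] [-0.00384496  0.01702399] -0.008333333333333333
3.0 [0.56502694 0.13925945] [-0.00724296  0.0341428 ] -0.016666666666666666
4.5 [0.56458463 0.14183974] [-0.01019169  0.05134469] -0.024999999999999998
6.0 [0.56421002 0.14443071] [-0.0126891   0.06861788] -0.03333333333333333
7.5 [0.56390336 0.14703061] [-0.01473351  0.08595052] -0.041666666666666664
9.0 [0.56366486 0.14963764] [-0.0163235   0.10333073] -0.049999999999999996
10.5 [0.56349469 0.15225002] [-0.01745798  0.12074662] -0.05833333333333333
12.0 [0.56339296 0.15486597] [-0.01813618  0.13818623] -0.06666666666666667
13.5 [0.56335974 0.15748367] [-0.01835763  0.15563762] -0.075
15.0 [0.56339506 0.16010136] [-0.01812218  0.17308882] -0.08333333333333333
16.5 [0.56349888 0.16271721] [-0.01742999  0.19052789] -0.09166666666666666
18.0 [0.56367115 0.16532946] [-0.
[... 159 characters left out ...]
   0.24265279] -0.11666666666666665
22.5 [0.56459718 0.17312663] [-0.01010802  0.25992396] -0.12499999999999999
24.0 [0.56504156 0.17570655] [-0.0071455   0.27712348] -0.13333333333333333
25.5 [0.56555332 0.17827397] [-0.00373376  0.29423956] -0.14166666666666666
27.0 [0.56613211 0.1808271 ] [1.24852967e-04 3.11260460e-01] -0.15
28.5 [0.56677754 0.18336421] [0.0044277  0.32817452] -0.15833333333333333
30.0 [0.56748916 0.18588355] [0.00917183 0.34497015] -0.16666666666666666
31.5 [0.56826648 0.18838341] [0.014354   0.36163584] -0.17499999999999996
33.0 [0.56910898 0.19086206] [0.01997064 0.37816017] -0.18333333333333332
34.5 [0.57001607 0.1933178 ] [0.02601792 0.3945318 ] -0.19166666666666665
```

```bash
python3 -m handwheel '[[[0,0.01,-0.2],[0,0,0],255],[[0,0.01,-0.29],[0,0,0],255],[[0,0.01,-0.33],[0,0,0],255],[[0,0.01,-0.37],[0,0,0],255],[[0,0.01,-0.37],[0,0,0],255]]'
python3 -c "
from rig import r;s=r.read_state();print(s['clock'],s['tcp_pos'],s['contact_force'],s['gripper_width'])"
```

```text
clock: 1.15
tcp_pos: [0.5682, 0.1324, 0.0673]
tcp_rot: [0.707, 0.707, -0.0, 0.0]
contact_force: [-3.5, -3.0, 6.3]
gripper_width: -0.005
finger_force: 3.3
1.15 [0.56822033 0.1324458  0.06730963] [-3.50002833 -3.03044569  6.29305582] -0.005211341181514516
```

```bash
python3 -m handwheel '[[[0,0,-0.02],[0,0,0],255],[[0,0,-0.02],[0,0,0],255],[[0,0,-0.02],[0,0,0],255]]'
python3 -c "
from rig import r;s=r.read_state();print(s['clock'],s['tcp_pos'],s['contact_force'],s['gripper_width'])"
```

```text
clock: 1.45
tcp_pos: [0.5685, 0.1325, 0.066]
tcp_rot: [0.707, 0.707, 0.0, 0.001]
contact_force: [-5.8, -2.3, 11.6]
gripper_width: -0.004
finger_force: 6.2
1.45 [0.5684554  0.13248385 0.06599649] [-5.7806836  -2.34315195 11.55576994] -0.003792041147668359
```

Fully down at 11.6 N. Now along the arc, turning the tool with it.

```bash
python3 -m handwheel '[[[-0.007,0.034,0],[0,0,-0.017],255],[[-0.013,0.069,0],[0,0,-0.033],255],[[-0.016,0.103,0],[0,0,-0.05],255],[[-0.018,0.138,0],[0,0,-0.067],255],[[-0.018,0.173,0],[0,0,-0.083],255]]'
python3 - <<'E'
from h import *; from rig import imaging,r
import cv2
p=imaging.camera_params("wrist"); im=imaging.snapshot("wrist"); cv2.imwrite("pics/w3.png",im[:,:,::-1])
s=r.read_state(); print(s['clock'],s['tcp_pos'],s['contact_force'])
import pickle; pickle.dump(p,open('p3.pkl','wb'))
E
```

```text
clock: 1.95
tcp_pos: [0.5653, 0.1588, 0.066]
tcp_rot: [0.794, 0.608, -0.0, 0.0]
contact_force: [-6.7, -1.3, 13.9]
gripper_width: 0.002
finger_force: 6.8
2.0 [0.56535619 0.15969745 0.06595711] [-5.89296857 -0.84061471 12.30476393]
```

View pics/w3.png

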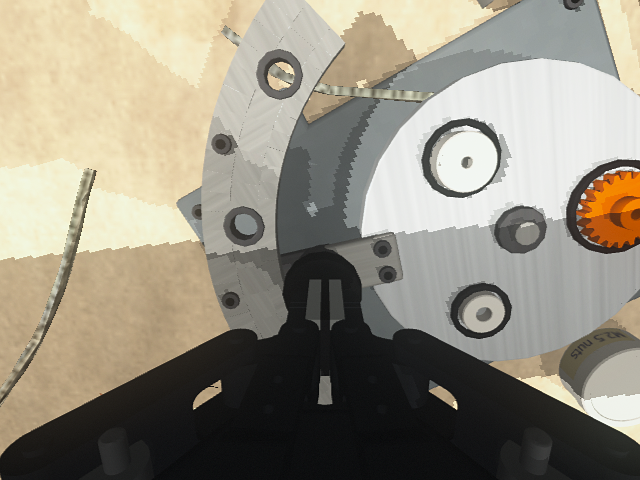

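The picture shows the table turning with the finger on the head. The pulley is at (466,160), the bearing at (484,314), the nut at (520,229) and the next hole at (244,226). I'll check the table's angle from the parts.

```bash
cat > ang.py <<'E'
from h import *; import pickle
t=np.array([0.66336,0.15744])
def a(p,q,z): d=px(p,*q,z)[:2]-t; return np.degrees(np.arctan2(d[1],d[0])),np.hypot(*d)
E
python3 - <<'E'
from ang import *
p2=pickle.load(open('p2.pkl','rb'));p3=pickle.load(open('p3.pkl','rb'))
for n,q2,q3,z in [("pul",(438,157),(466,160),.049),("bear",(456,276),(484,314),.044),("gear",(564,195),(628,210),.051),("screw1",(378,225),(381,249),.047),("screw2",(380,245),(387,275),.047)]:
    x,y=a(p2,q2,z),a(p3,q3,z); print(n,x,y,x[0]-y[0])
x=px(p3,244,226,.044)[:2]; print(x)
E
```

```text
pul (np.float64(135.248337460439), np.float64(0.0473114124617925)) (np.float64(118.8451380935734), np.float64(0.047895328632542235)) 16.403199366865593
bear (np.float64(-106.78934291979708), np.float64(0.04573821697855665)) (np.float64(-121.82805169331868), np.float64(0.046157728012714325)) 15.038708773521606
gear (np.float64(15.058706294068351), np.float64(0.044299996993568756)) (np.float64(1.1955324666257525), np.float64(0.0438800003084525)) 13.863173827442598
screw1 (np.float64(-172.70936283172938), np.float64(0.06712794795034772)) (np.float64(171.30685017160417), np.float64(0.06914893515703455)) -344.0162130033335
screw2 (np.float64(-161.52726390882395), np.float64(0.0682495961610146)) (np.float64(-177.0842552416034), np.float64(0.06853074076521674)) 15.556991332779432
[0.5341103  0.19536164]
```

The table stands at about 15.3°, so it follows without slip. Now the second half.

```bash
python3 -m handwheel '[[[0.002,0.035,0],[0,0,-0.017],255],[[0.0055,0.07,0],[0,0,-0.033],255],[[0.011,0.104,0],[0,0,-0.05],255],[[0.018,0.138,0],[0,0,-0.067],255],[[0.027,0.172,0],[0,0,-0.083],255]]'
python3 -m handwheel '[[[0,0,0],[0,0,0],255],[[0,0,0],[0,0,0],255]]'
python3 - <<'E'
from h import *; from rig import imaging,r
import cv2
p=imaging.camera_params("wrist"); im=imaging.snapshot("wrist"); cv2.imwrite("pics/w4.png",im[:,:,::-1])
s=r.read_state(); print(s['clock'],s['tcp_pos'],s['contact_force'])
import pickle; pickle.dump(p,open('p4.pkl','wb'))
E
```

```text
clock: 2.5
tcp_pos: [0.5693, 0.1852, 0.066]
tcp_rot: [0.866, 0.5, 0.0, 0.0]
contact_force: [-5.7, -0.1, 12.0]
gripper_width: -0.004
finger_force: 6.3
clock: 2.7
tcp_pos: [0.5697, 0.1857, 0.066]
tcp_rot: [0.866, 0.501, 0.001, -0.0]
contact_force: [-6.1, 1.8, 11.1]
gripper_width: -0.004
finger_force: 5.8
2.75 [0.56963691 0.18569461 0.06596002] [-6.51149661  1.81350233 10.59066   ]
```

View pics/w4.png

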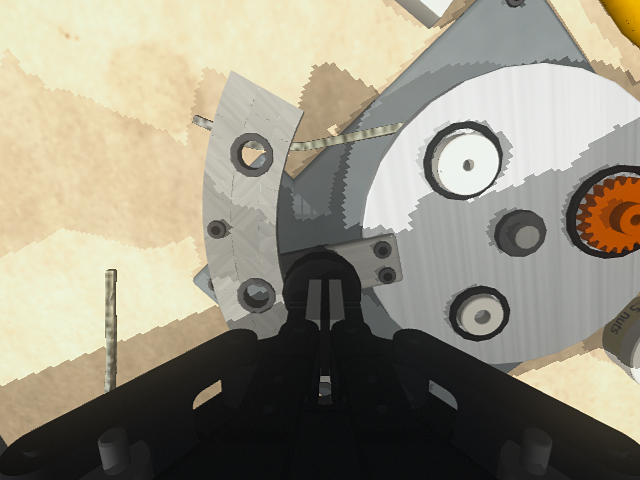

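The parts keep their places in the image ((466,162), (480,315)), so the table followed another 15° or so. The next hole is at (256,295). I'll release it slowly.

```bash
python3 -m handwheel '[[[0,0,0.03],[0,0,0],255],[[0,0,0.05],[0,0,0],255],[[0,0,0.07],[0,0,0],255],[[0,0,0.07],[0,0,0],255]]'
```

```text
clock: 3.15
tcp_pos: [0.5697, 0.1852, 0.0753]
tcp_rot: [0.866, 0.501, 0.001, 0.0]
contact_force: [0.0, 0.9, 3.6]
gripper_width: 0.0
finger_force: 2.0
```

Run:
```python
from ang import *; from rig import r,imaging
import cv2
s=r.read_state(); print(s['clock'],s['tcp_pos'],s['contact_force'])
p2=pickle.load(open('p2.pkl','rb'));p4=pickle.load(open('p4.pkl','rb'))
for n,q2,q3,z in [("pul",(438,157),(466,162),.049),("bear",(456,276),(482,315),.044),("screw2",(380,245),(387,275),.047)]:
    x,y=a(p2,q2,z),a(p4,q3,z); print(n,(x[0]-y[0])%360)
print(px(p4,256,295,.044))
im=imaging.snapshot("wrist"); pickle.dump(imaging.camera_params("wrist"),open('p5.pkl','wb'))
cv2.imwrite("pics/w5.png",cv2.resize(im[200:350,180:420,::-1],None,fx=3,fy=3,interpolation=cv2.INTER_CUBIC))
```

```text
3.15 [0.56971369 0.18521013 0.07530414] [0.04479252 0.94197363 3.63887514]
pul 31.860265972291927
bear 31.850874657542747
screw2 31.89236954720809
[0.53390667 0.19544742 0.044     ]
```

View pics/w5.png

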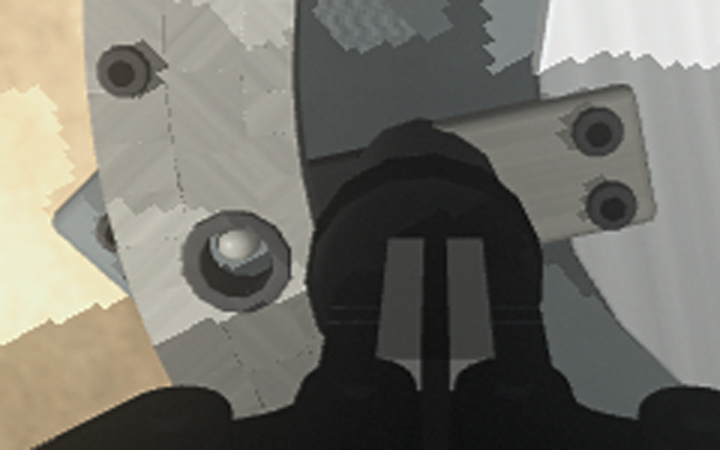

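The enlarged crop shows the pin's dome at (237,243) inside the bushing, centred at about (236,262). The plunger is still pushing up at z = 75 mm, so the pin is already in the hole. I'll lift clear.

```bash
python3 -m handwheel '[[[0,0,0.03],[0,0,0],255],[[0,0,0.06],[0,0,0],255],[[0,0,0.2],[0,0,0],255],[[0,-0.15,0.5],[0,0,0],255],[[0,-0.3,0.6],[0,0,0],255]]'
python3 -m handwheel '[[[0,0,0],[0,0,0],255],[[0,0,0],[0,0,0],255],[[0,0,0],[0,0,0],255]]'
python3 - <<'E'
from rig import r,imaging
import cv2,numpy as np
im=imaging.snapshot("wrist")
sc=imaging.snapshot("scene")[220:320,230:410]
cv2.imwrite("pics/w6.png",im[:,:,::-1])
cv2.imwrite("pics/s6.png",cv2.resize(sc[:,:,::-1],None,fx=4,fy=4,interpolation=cv2.INTER_CUBIC))
E
```

```text
clock: 3.7
tcp_pos: [0.5706, 0.1401, 0.1676]
tcp_rot: [0.865, 0.502, 0.002, 0.001]
contact_force: [1.5, -1.0, 0.4]
gripper_width: 0.004
finger_force: 0.0
clock: 4.0
tcp_pos: [0.5677, 0.1407, 0.1621]
tcp_rot: [0.865, 0.501, -0.001, -0.001]
contact_force: [0.1, -0.1, -0.1]
gripper_width: -0.001
finger_force: 0.0
```

View pics/w6.png

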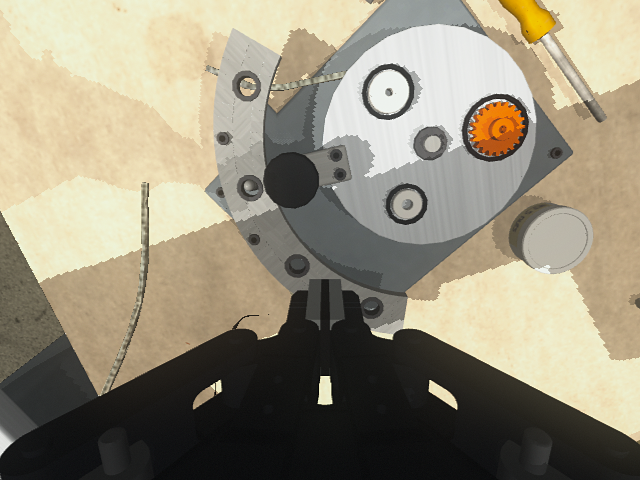

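View pics/s6.png

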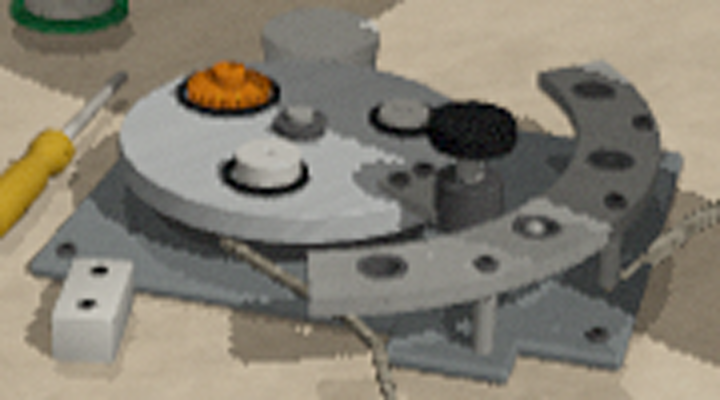

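The pin stands in the next hole (wrist view (251,187); scene crop (537,227)). The head is raised, the parts are in their nests and the tools haven't moved. I'll check the head and pin heights by triangulation, then sign off.

Run:
```python
from ang import *; from rig import imaging,r
w=imaging.camera_params("wrist");s=imaging.camera_params("scene")
def tri(a,b):
    M=[];c=[]
    for p,q in((w,a),(s,b)):
        d=R.from_quat(p['rotation']).apply(np.linalg.inv(p['camera_matrix'])@[*q,1]);d/=np.linalg.norm(d)
        P=np.eye(3)-np.outer(d,d);M.append(P);c.append(P@p['xyz'])
    return np.linalg.lstsq(np.vstack(M),np.hstack(c),rcond=None)[0]
# head top face centre predicted in the scene crop for plunger 0 / 5 mm
an=-2.90637-.524
for z in(.08,.075):
    X=np.array([*(t+.1*np.array([np.cos(an),np.sin(an)])),z])
    for p in(s,w):
        c=p['camera_matrix']@R.from_quat(p['rotation']).inv().apply(X-p['xyz']);u=c[:2]/c[2];print(z,u,(u-[230,220])*4)
print(tri((292,180),(230+472/4,220+121/4)), tri((251,186),(230+537/4,220+224/4)))
st=r.read_state();print(st['clock'],st['contact_force'])
```

```text
0.08 [348.96361765 248.30080182] [475.8544706  113.20320728]
0.08 [290.74232901 183.38391094] [ 242.96931604 -146.46435625]
0.075 [348.80380257 251.16226785] [475.21521026 124.64907141]
0.075 [291.47865151 182.29549036] [ 245.91460604 -150.81803855]
[0.56866114 0.18704362 0.07673178] [0.53483986 0.19590285 0.04421087]
4.1 [ 0.42616186 -0.54118055  0.09033252]
```

Those heights (76.7 and 44.2 mm) leave a doubt of about 3 mm, close to the calibration error. I'll compare against the first scene image, in which the plunger was certainly up.

Run:
```python
from ang import *; from rig import imaging
import cv2
s=imaging.camera_params("scene")
im2=imaging.snapshot("scene")[:,:,::-1]; im1=cv2.imread("pics/scene1.png")
def proj(an,z):
    X=np.array([*(t+.1*np.array([np.cos(an),np.sin(an)])),z]);c=s['camera_matrix']@R.from_quat(s['rotation']).inv().apply(X-s['xyz']);return c[:2]/c[2]
for im,an in((im1,-2.90637),(im2,-2.90637-.524)):
    u=proj(an,.074); x,y=int(u[0])-15,int(u[1])-14
    g=im[y:y+28,x:x+30].max(2); m=(g<35).astype(np.uint8)
    n,l,st,ce=cv2.connectedComponentsWithStats(m); k=1+np.argmax(st[1:,4])
    cols=l[:,13:18]==k
    print(st[k],ce[k]+[x,y],"top row",y+np.argmax(cols,0),"pred top centre",proj(an,.08),"pred 75",proj(an,.075))
    o=cv2.resize(im[y-8:y+34,x-12:x+42],None,fx=7,fy=7,interpolation=cv2.INTER_CUBIC)
    cv2.imwrite(f"pics/c{1 if im is im1 else 2}.png",o)
cv2.imwrite("pics/cc.png",np.hstack([cv2.imread("pics/c1.png"),cv2.imread("pics/c2.png")]))
```

```text
[  5   9  21  13 218] [362.73853211 240.57798165] top row [235 235 235 235 235] pred top centre [363.42791668 237.17625693] pred 75 [363.24165401 239.93070824]
[  0   9  26  14 257] [347.14785992 252.13229572] top row [246 246 246 246 246] pred top centre [348.96361765 248.30080182] pred 75 [348.80380257 251.16226785]
```

View pics/cc.png

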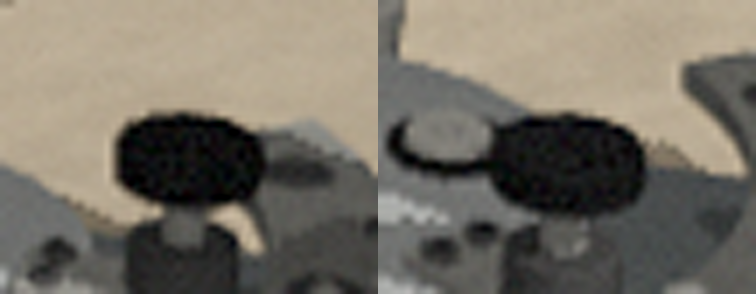

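Against the first image, the head's top edge sits the same distance above its predicted centre (2.2 px then, 2.3 px now). The two crops also show the same gap to the housing, so the plunger is fully up.

```bash
python3 -c "
from rig import workorder;print(workorder.sign_off())"
```

```text
the job is handed in; nothing more can be done
None
```

The table was turned clockwise to the next hole, with the pin seen in that hole, the plunger back up and the arm clear; the job is handed in, and sign-off returned no verdict.

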